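# Zero the peak pointer and start the clutch-spring compressor's forcing screw

## Robot

A 6-joint arm with a two-finger parallel gripper is mounted at the origin on the work surface. World frame = base frame: x ahead of the robot, y to its left, z up, the work surface at z = 0. Lengths are in m, angles in rad, forces in N, time in s.
With the tool pointing down it reaches from about 0.35 to 0.775 m from the base axis. Payload 7.3 kg.
Tool frame: the origin (TCP) lies at the very end of the fingers, on their centre line; the grasp point (between the pads) lies 19 mm behind it (arm.tcp_to_grasp is the distance from the TCP to the grasp point, in m); z points along the fingers, y is the line along which they close (so a half turn about z gives the same grasp; the last joint's range is limited). The gripper opens to 92 mm and grips with 3 to 60 N. Pads are 19 mm wide; open, the fingers measure 130 mm over their backs; the gripper's body (75 mm by 190 mm) begins 47 mm behind the grasp point.
Start: joints at [-1.283, 0.342, 1.524, -0, 1.275, -0.146], TCP at [0.221, -0.476, 0.227] pointing down, gripper open.
Joint ranges: [-2.53, 2.53], [-0.77, 2.02], [0.04, 2.7], [-1, 4.14], [0.28, 2.66], [-3.11, 3.11]. Speed limits (rad/s): [2.57, 2.57, 3.14, 3.14, 3.14, 3.14].

## Interface

Orientations are given as a 3x3 rotation matrix whose columns are the frame's x, y, z axes.
In Python, from workcell import get_obs, imaging, finish_job, arm gives the robot as it stands.
- The arm moves only by the tool drive_tool, never from a script. Its argument "deltas" is a list that holds one entry, the list of rows, each a list of 7 numbers: the opening, from 0 (shut) to 1 (fully open), then the shift along the world's x, y, z each as a share of 12 cm, from -1 to 1, then the turn, a rotation vector about the world's x, y, z each as a share of 0.1 rad, from -1 to 1. A call has 1 to 20 rows; each row shifts and turns the commanded pose from where the row before left it; what a row does not reach is not made up. A row lasts 1/10 s, in which the tool goes at most 50 mm and 8.59 degrees, less where a joint would pass 70% of its speed; a pose out of reach is approached as far as the arm can. A call with a number of a shift or a turn outside -1 to 1 is refused whole. A call with a gripper value outside its range is refused whole. The fingers move at their own pace and stop on an object; "squeeze" is the grip in N (left out, the last holds). Time passes only in rows, so rows that do not move let the fingers close. It gives the time, the measured TCP pose, the force, the opening and the grip force at its end, in the units of the state.
- get_obs(): the state, without advancing time (a new reading comes with each control period).
- imaging.grab_frame(name): name is "scene" or "top" or "wrist"; returns a dict with "pixels" (420x560x3 uint8, blue, green, red), "K" (3x3 intrinsics, pixels), "R" (3x3) and "t" (3): a world point X has camera coordinates R X + t; the wrist camera has in their place "tool_from_camera" (4x4, takes a point from camera to tool coordinates, whose origin is the TCP and whose axes are the flange's). Camera axes: x right, y down, z forward; pixel columns grow to the right and rows downward; lengths in m; the calibration is good to about 2 mm. A picture is of the moment at which its call begins: read the wrist's pose just before it. There is no depth.
- finish_job(): hands the job in; it is judged then, once.
The state is a dict: "time": time; "q": joint angles; "joint_vel": joint speeds; "effort": joint torques, N m; "position": TCP position; "eef_rot": TCP orientation; "ft_force": force on the tool from outside, world axes, zero at the start; "wrist_torque": the same for the moment, N m; "finger_gap": opening from 0.0 (shut) to 1.0 (fully open); "gripper_force": force on a finger pad.
Only numpy, scipy, OpenCV 4.12 (cv2) and the standard library are available. Lean on these libraries where they do the work, as an engineer would, in place of code of your own. Each camera call takes 0.05 s, during which the arm holds its last target. There are 200 camera calls.

## Task

Get the clutch-spring compressor ready for its next pull: first turn the gauge's peak pointer back down the scale to its zero stop. The forcing screw is only standing on top of its thread in the crossbar boss: turn its T-handle backward (counterclockwise from above) until you feel the thread drop in, then forward (clockwise) one full turn, and finish still gripping the T-handle so the screw is held just started, not run in any further. Leave everything else on the bench where it lies.

Things in the scene. Friction and masses are not known exactly. Their poses are not given: they have to be found in the camera images.
- peak_knob_top (a point): Centre of the top of the gauge's reset knob: an upright knurled steel knob, 20 mm diameter, 22 mm tall, in the middle of a 108 mm round dial gauge that lies face up beside the compressor, joined to it by a thin pipe. The glass is 24 mm below this point (50 mm above the bench). No obstacle higher than the glass within 50 mm of the knob.
- peak_knob (a joint): Knob and peak pointer angle, rad: 0 at the zero stop, growing clockwise from above; starts at 0.7 to 1.7. The grey peak pointer with a 9 mm square paddle is fixed to the knob; the thin black pointer rests at zero. Turn the knob counterclockwise (from above) to a solid stop; light friction (about 0.03 N m), stays where it is left.
- forcing_screw: Steel forcing screw with a T-handle, upright in the boss amid the compressor's crossbar. Origin: middle of the T-bar, on the screw axis; x runs along the bar, z up. T-bar: round, 14 mm thick, 120 mm long plus 20 mm balls at its ends, about 235 mm above the bench. Under its middle a 14 mm round neck; a 32 mm collar begins 25 mm below the bar's centre line. About 0.7 kg; turns easily, cannot tilt.
- boss_top (a point): Centre of the top of the threaded boss (52 mm across, fixed), on the screw axis, 176 mm above the bench and 55 mm below the T-bar's centre line when the thread has just dropped in. The crossbar (44 mm wide) is 13 mm lower; two column ends 112 mm from the axis reach 2 mm above this point. Nothing else is near the T-bar.
- screw_height (a joint): Height of the screw, m: 0 where the thread has just dropped in, +0.005 just before the drop, -0.005 one full turn forward from the drop. It drops by its own weight alone, so it must be free to slide down: turn it with the fingers loose beside the bar, or push the bar round; a tight grip keeps it from dropping. Lifted, it stops at +0.025 and does not come out.
- screw_turn (a joint): Turn angle of the screw, rad, counted over whole turns: grows turning backward (counterclockwise from above), falls turning forward. Right-hand thread, 5 mm a turn. At the start it lies on top of the boss's thread: backward turning lifts it slowly and in less than half a turn it drops 5 mm (again once every turn if turned on). About 0.05 N m to turn; stays where it is left.
- snap_ring: Flat dark steel ring, 68 mm across, 5 mm thick, on the bench between gauge and compressor; not to be disturbed. Origin under its centre.
- socket: Small steel socket standing on the bench near the gauge pipe, 30 mm across, 38 mm tall; not to be disturbed.
- wrench: Steel combination wrench, 180 mm long, lying beside the compressor; not to be disturbed.
- screwdriver: Black-handled screwdriver, 200 mm long, lying on the right of the bench; not to be disturbed.
- sun_gear: Steel gear with upright shaft, 60 mm across, 83 mm tall, on the right; not to be disturbed.
- lube_can: Grey can, 56 mm across, 170 mm tall, on the left; not to be disturbed.
- brass_drift: Brass rod, 20 mm thick, 110 mm long, lying on the left; not to be disturbed.

How it is judged:
On the way, in this order (a step that is already met when the one before it is completed fails the run):
1. the peak pointer is back at its zero stop (value of joint peak_knob below 0.08 rad), for 0.2 s.
2. the forcing screw has been turned backward and its thread has dropped in (value of joint screw_turn above -0.25 rad and value of joint screw_height below 0.003 m), for 0.1 s.
At the end, for the whole second after the job is handed in: The peak pointer stands at its zero stop (within 0.10 rad); the forcing screw stands one turn (5 mm, within about a third of a turn: 3.4 to 6.6 mm) below the place where its thread dropped in and stays there, and the fingers still grip it (more than 2 N) (value of joint peak_knob below 0.1 rad and value of joint screw_height between -0.0066 and -0.0034 m and contact force between the fingers and forcing_screw above 2 N); the arm keeps its last pose, push and grip.
It fails at once if a thing lying on the bench is moved by more than 30 mm (distance of any of snap_ring, socket, wrench, screwdriver, sun_gear, lube_can, brass_drift from where it was at the start of the episode above 0.03 m).
It also fails if it takes over 72 s, if anything falls off the work surface, if the arm or the gripper's body presses on something with over 40 N, if the wrist force passes 120 N, or if a joint passes its speed limit or range.

## Working session

There is one attempt and no reset: what is moved stays moved. The work goes in short steps, Python scripts to look and compute and a tool call to move; the robot and the scene stay as the last step left them, time stands still between calls to the robot, and variables do not carry over. Pictures are saved under pics/ and viewed, at most 10 in all, crops included, and the job is handed in when it is done.

Besides the shell and the picture viewer there is one more tool, called after "Emit:" by a JSON object that holds its "op" and its "data", one argument or row to a line. drive_tool: Moves the arm, as the interface text tells. Shift numbers are shares of 12 cm and turn numbers shares of 0.1 rad, none past 1 either way. Its arguments: {"type":"object","properties":{"deltas":{"type":"array"},"squeeze":{"type":"number"}},"required":["deltas"]}

```bash
mkdir -p pics; ls; cat > h.py <<'E'
import numpy as np, cv2
from workcell import get_obs, imaging, finish_job, arm
def ray(f,u,v,z):
    K,R,t=map(np.array,(f["K"],f["R"],f["t"]))
    d=R.T@np.linalg.solve(K,[u,v,1.]); c=-R.T@t
    return c+d*(z-c[2])/d[2]
def proj(f,X):
    K,R,t=map(np.array,(f["K"],f["R"],f["t"]))
    p=K@(R@np.array(X)+t); return p[:2]/p[2]
E
python3 - <<'E'
from h import *
for n in("scene","top"):
    f=imaging.grab_frame(n); cv2.imwrite(f"pics/{n}0.png",f["pixels"])
    print(n,-np.array(f["R"]).T@np.array(f["t"]),f["K"][0][0])
o=get_obs();print(o["time"],o["position"],o["eef_rot"],o["finger_gap"])
E
```

```text
pics
scene [ 1.00402069 -0.53853166  1.14930831] 461.05212952655813
top [0.39747137 0.00440537 1.40099162] 411.7009430349708
0.1 [ 0.22059872 -0.47601293  0.22613167] [[ 9.07369190e-01  4.20334400e-01 -3.82075436e-04]
 [ 4.20334531e-01 -9.07368314e-01  1.27472182e-03]
 [ 1.89126288e-04 -1.31724281e-03 -9.99999115e-01]] 1.0000607236324277
```

View pics/top0.png

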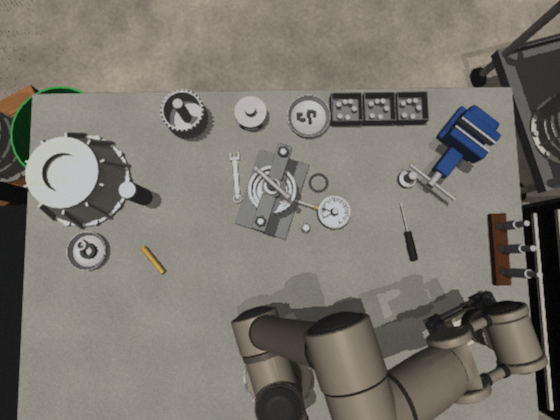

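View pics/scene0.png

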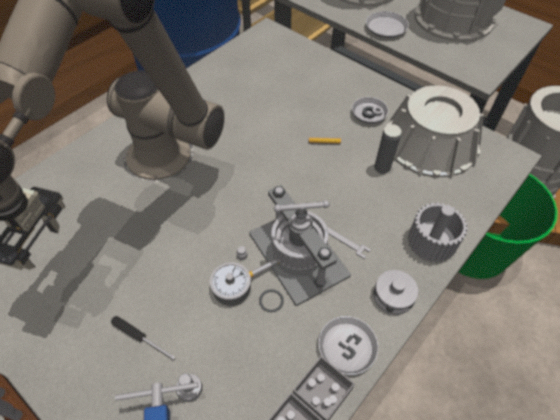

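Top view: compressor at about (272,188), gauge at (334,211), ring (318,183), socket (306,228). Enlarging both crops.

```bash
python3 - <<'E'
import cv2,numpy as np
a=cv2.imread("pics/top0.png")[140:245,225:365]; b=cv2.imread("pics/scene0.png")[175:310,200:370]
cv2.imwrite("pics/top1.png",cv2.resize(a,(780,585),interpolation=cv2.INTER_CUBIC))
cv2.imwrite("pics/scene1.png",cv2.resize(b,(748,594),interpolation=cv2.INTER_CUBIC))
E
```

```text
(no output)
```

View pics/top1.png

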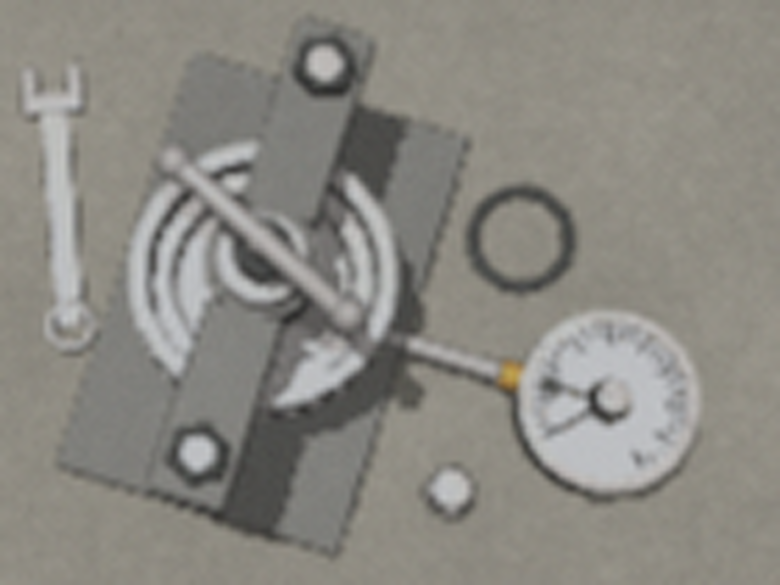

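View pics/scene1.png

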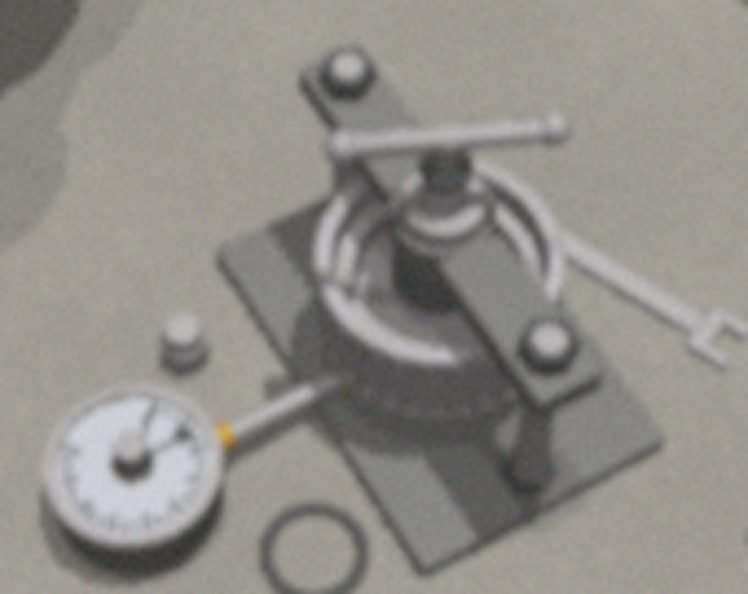

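Bar balls in the top crop are at (172,158) and (346,308), the knob top at (613,396), and the column tops at (323,62) and (197,455). In the scene crop the balls are at (343,143) and (556,127), the knob top at about (131,443). The paddle at (548,388) lies clockwise of the black pointer tip (548,432).

```bash
python3 - <<'E'
from h import *
T=imaging.grab_frame("top");S=imaging.grab_frame("scene")
def r(n,p,z):
    if n=="t": return ray(T,(p[0]+.5)*140/780-.5+225,(p[1]+.5)*105/585-.5+140,z)
    return ray(S,(p[0]+.5)/4.4-.5+200,(p[1]+.5)/4.4-.5+175,z)
for z in(.235,.238):
  for n,a,b in(("t",(172,158),(346,308)),("s",(556,127),(343,143))):
    A,B=r(n,a,z),r(n,b,z); d=A-B
    print(n,z,A[:2],B[:2],"mid",(A+B)[:2]/2,np.hypot(*d[:2]),np.arctan2(d[1],d[0]))
for n,a,b in(("t",(323,62),(197,455)),("s",(548,343),(347,70))):
    A,B=r(n,a,.178),r(n,b,.178);d=A-B
    print("col",(A+B)[:2]/2,np.hypot(*d[:2]),np.arctan2(d[1],d[0]))
print("knob",r("t",(613,396),.074),r("s",(131,443),.074))
print("paddle, zero",r("t",(548,388),.055),r("t",(548,432),.052))
print("dial c",r("t",(610,402),.05), r("s",(133,465),.05))
o=get_obs();print(o["q"],arm.tcp_to_grasp,[x for x in dir(arm) if x[0]!="_"])
E
```

```text
t 0.235 [0.64348933 0.05782412] [ 0.5636788  -0.03040395] mid [0.60358406 0.01371009] 0.11897022396113913 0.8354492607805757
s 0.235 [0.64439757 0.0539192 ] [ 0.56142186 -0.03319976] mid [0.60290972 0.01035972] 0.12031076813184333 0.809751862795984
t 0.238 [0.64285634 0.05768668] [ 0.56325116 -0.03031439] mid [0.60305375 0.01368615] 0.11866412341521398 0.8354492607805756
s 0.238 [0.64557756 0.05197527] [ 0.56287411 -0.03485784] mid [0.60422583 0.00855872] 0.11991600817839738 0.809751862795984
col [0.60058172 0.01338263] 0.22498423552360447 -0.32402403426783283
col [0.60477734 0.00540174] 0.22285344919982752 -0.329924687360669
knob [ 0.53211913 -0.18960109  0.074     ] [ 0.53399031 -0.19380704  0.074     ]
paddle, zero [ 0.53949831 -0.15410246  0.055     ] [ 0.51367757 -0.15366197  0.052     ]
dial c [ 0.5310132  -0.19121093  0.05      ] [ 0.53488823 -0.19596295  0.05      ]
[-1.28301748e+00  3.42427145e-01  1.52459689e+00  2.55081166e-07
  1.27535237e+00 -1.45990383e-01] 0.0188 ['PlanningError', 'tcp_to_grasp']
```

Emit:
{"op": "drive_tool", "data": {
  "deltas": [
    [[0.45, 0.217, 0.198, 0, 0, 0, 0], [0.45, 0.217, 0.198, 0, 0, 0, 0], [0.45, 0.217, 0.198, 0, 0, 0, 0], [0.45, 0.217, 0.198, 0, 0, 0, 0], [0.45, 0.217, 0.198, 0, 0, 0, 0], [0.45, 0.217, 0.198, 0, 0, 0, 0], [0.45, 0.217, 0.198, 0, 0, 0, 0], [0.45, 0.217, 0.198, 0, 0, 0, 0], [0.45, 0.217, 0.198, 0, 0, 0, 0], [0.45, 0.217, 0.198, 0, 0, 0, 0], [0.45, 0.217, 0.198, 0, 0, 0, 0], [0.45, 0.217, 0.198, 0, 0, 0, 0], [0.45, 0, 0, 0, 0, 0, 0], [0.45, 0, 0, 0, 0, 0, 0], [0.45, 0, 0, 0, 0, 0, 0]]
  ],
  "squeeze": 12
}}

```text
time: 1.7
position: [0.5325, -0.1918, 0.2266]
eef_rot: [[0.908, 0.42, -0.001], [0.42, -0.908, -0.0], [-0.001, -0.0, -1.0]]
ft_force: [-0.1, 0.2, -0.2]
finger_gap: 0.451
gripper_force: 0.0
```

```bash
cat >> h.py <<'E'
def wrist():
    o=get_obs(); f=imaging.grab_frame("wrist")
    T=np.eye(4);T[:3,:3]=o["eef_rot"];T[:3,3]=o["position"]
    W=np.linalg.inv(T@np.array(f["tool_from_camera"])); f["R"]=W[:3,:3];f["t"]=W[:3,3]
    return f
E
python3 - <<'E'
from h import *
import pickle
f=wrist(); pickle.dump(f,open("w1.pkl","wb"))
cv2.imwrite("pics/w1.png",f["pixels"]); o=get_obs(); print(o["time"],o["position"],o["q"])
print(-f["R"].T@f["t"],"expect knob",proj(f,[.533,-.191,.074]),"bar mid",proj(f,[.603,.011,.235]))
E
```

```text
1.75 [ 0.53244247 -0.19205446  0.22668291] [-4.81348250e-01  4.17795680e-01  1.40813260e+00 -4.03638727e-04
  1.31600332e+00  6.56910617e-01]
[ 0.59594231 -0.16123314  0.3851418 ] expect knob [280.09307597 195.71935438] bar mid [-128.03524865  -95.53306786]
```

View pics/w1.png

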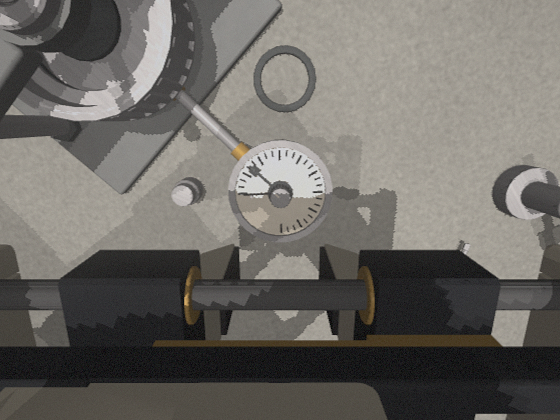

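Knob top is at about (281,193) where the estimate projects to (280,196), so the estimate is good. The paddle (254,170) is about 45° clockwise of the black pointer (245,193). Descending on the knob and gripping it.

Emit:
{"op": "drive_tool", "data": {
  "deltas": [
    [[0.45, 0.005, 0.008, -0.234, 0, 0, 0], [0.45, 0, 0, -0.234, 0, 0, 0], [0.45, 0, 0, -0.234, 0, 0, 0], [0.45, 0, 0, -0.234, 0, 0, 0], [0.45, 0, 0, -0.234, 0, 0, 0], [0.45, 0, 0, -0.234, 0, 0, 0], [0.45, 0, 0, 0, 0, 0, 0], [0, 0, 0, 0, 0, 0, 0], [0, 0, 0, 0, 0, 0, 0], [0, 0, 0, 0, 0, 0, 0], [0, 0, 0, 0, 0, 0, 0], [0, 0, 0, 0, 0, 0, 0], [0, 0, 0, 0, 0, 0, 0]]
  ],
  "squeeze": 10
}}

```text
time: 3.05
position: [0.535, -0.1916, 0.0599]
eef_rot: [[0.907, 0.42, 0.004], [0.42, -0.907, -0.003], [0.002, 0.004, -1.0]]
ft_force: [-0.1, -4.6, 6.7]
finger_gap: 0.212
gripper_force: 10.0
```

Emit:
{"op": "drive_tool", "data": {
  "deltas": [
    [[0, 0, 0, 0, 0, 0, 1], [0, 0, 0, 0, 0, 0, 1], [0, 0, 0, 0, 0, 0, 1], [0, 0, 0, 0, 0, 0, 1], [0, 0, 0, 0, 0, 0, 1], [0, 0, 0, 0, 0, 0, 1], [0, 0, 0, 0, 0, 0, 1], [0, 0, 0, 0, 0, 0, 1], [0, 0, 0, 0, 0, 0, 1], [0, 0, 0, 0, 0, 0, 1], [0, 0, 0, 0, 0, 0, 1], [0, 0, 0, 0, 0, 0, 0], [0, 0, 0, 0, 0, 0, 0]]
  ]
}}

```text
time: 4.35
position: [0.5325, -0.1891, 0.0587]
eef_rot: [[0.037, 0.999, -0.003], [0.999, -0.037, 0.002], [0.002, -0.003, -1.0]]
ft_force: [-4.1, 2.1, 6.8]
finger_gap: 0.211
gripper_force: 10.0
```

```bash
python3 - <<'E'
from h import *
o=get_obs(); print(o["wrist_torque"],o["ft_force"],o["position"],o["q"])
f=imaging.grab_frame("top");a=f["pixels"][140:245,225:365]
g=wrist()["pixels"][120:260,200:360]
cv2.imwrite("pics/k1.png",np.hstack([cv2.resize(a,(400,300)),cv2.resize(g,(343,300),interpolation=cv2.INTER_CUBIC)]))
E
```

```text
[0.29144958 0.75304303 0.00502228] [-4.12272442  2.14036475  6.75589377] [ 0.5325031  -0.18907548  0.05867287] [-4.77117743e-01  5.97549599e-01  1.61555866e+00  6.91341545e-04
  9.31724601e-01 -4.40856605e-01]
```

View pics/k1.png

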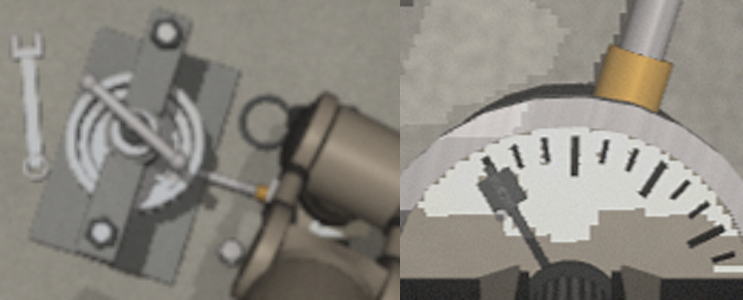

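The paddle now covers the black pointer. I'll press a little further to confirm the stop.

Emit:
{"op": "drive_tool", "data": {
  "deltas": [
    [[0, 0, 0, 0, 0, 0, 0.7], [0, 0, 0, 0, 0, 0, 0.7], [0, 0, 0, 0, 0, 0, 0.7], [0, 0, 0, 0, 0, 0, 0]]
  ]
}}

```text
time: 4.85
position: [0.5316, -0.1888, 0.0582]
eef_rot: [[-0.174, 0.985, -0.005], [0.985, 0.174, 0.003], [0.004, -0.004, -1.0]]
ft_force: [-5.5, 1.5, 4.8]
finger_gap: 0.216
gripper_force: 10.0
```

```bash
python3 - <<'E'
from h import *
o=get_obs(); print(o["wrist_torque"],o["ft_force"],o["position"],o["q"])
g=wrist()["pixels"][120:260,200:360]
cv2.imwrite("pics/k2.png",cv2.resize(g,(480,420),interpolation=cv2.INTER_CUBIC))
E
```

```text
[ 0.37587607  1.01445197 -0.06025247] [-5.54693937  1.46641762  4.83988465] [ 0.53163429 -0.18879832  0.05816772] [-4.77264241e-01  5.97954439e-01  1.61657764e+00  4.13481122e-04
  9.32509565e-01 -6.52665468e-01]
```

View pics/k2.png

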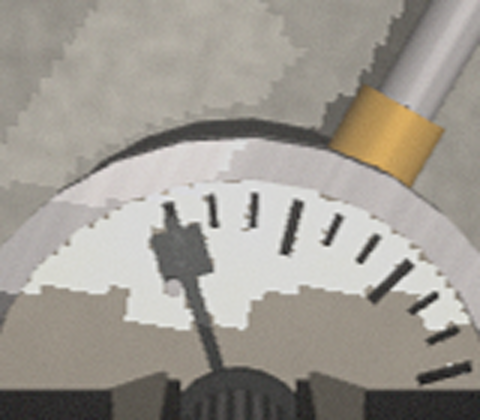

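Paddle is hard against the zero tick and the wrist torque shows the stop. Releasing and moving above the T-bar with the fingers square across it.

Emit:
{"op": "drive_tool", "data": {
  "deltas": [
    [[0.45, 0, 0, 0, 0, 0, 0], [0.45, 0, 0, 0, 0, 0, 0], [0.45, 0, 0, 0, 0, 0, 0], [0.45, 0, 0, 0.2, 0, 0, 0], [0.45, 0, 0, 0.35, 0, 0, 0], [0.45, 0, 0, 0.35, 0, 0, 0], [0.45, 0, 0, 0.35, 0, 0, 0], [0.45, 0, 0, 0.35, 0, 0, 0], [0.45, 0, 0, 0.35, 0, 0, 0], [0.45, 0.058, 0.168, 0, 0, 0, -0.925], [0.45, 0.058, 0.168, 0, 0, 0, -0.925], [0.45, 0.058, 0.168, 0, 0, 0, -0.925], [0.45, 0.058, 0.168, 0, 0, 0, -0.925], [0.45, 0.058, 0.168, 0, 0, 0, -0.925], [0.45, 0.058, 0.168, 0, 0, 0, -0.925], [0.45, 0.058, 0.168, 0, 0, 0, -0.925], [0.45, 0.058, 0.168, 0, 0, 0, -0.925], [0.45, 0.058, 0.168, 0, 0, 0, -0.925], [0.45, 0.058, 0.168, 0, 0, 0, -0.925]],
    [[0.45, 0, 0, 0, 0, 0, 0]]
  ]
}}

```text
invalid input
```

Emit:
{"op": "drive_tool", "data": {
  "deltas": [
    [[0.45, 0, 0, 0, 0, 0, 0], [0.45, 0, 0, 0, 0, 0, 0], [0.45, 0, 0, 0.2, 0, 0, 0], [0.45, 0, 0, 0.35, 0, 0, 0], [0.45, 0, 0, 0.35, 0, 0, 0], [0.45, 0, 0, 0.35, 0, 0, 0], [0.45, 0, 0, 0.35, 0, 0, 0], [0.45, 0, 0, 0.35, 0, 0, 0], [0.45, 0.058, 0.168, 0, 0, 0, -0.925], [0.45, 0.058, 0.168, 0, 0, 0, -0.925], [0.45, 0.058, 0.168, 0, 0, 0, -0.925], [0.45, 0.058, 0.168, 0, 0, 0, -0.925], [0.45, 0.058, 0.168, 0, 0, 0, -0.925], [0.45, 0.058, 0.168, 0, 0, 0, -0.925], [0.45, 0.058, 0.168, 0, 0, 0, -0.925], [0.45, 0.058, 0.168, 0, 0, 0, -0.925], [0.45, 0.058, 0.168, 0, 0, 0, -0.925], [0.45, 0.058, 0.168, 0, 0, 0, -0.925], [0.45, 0, 0, 0, 0, 0, 0], [0.45, 0, 0, 0, 0, 0, 0]]
  ]
}}

```text
time: 6.9
position: [0.6033, 0.0115, 0.2921]
eef_rot: [[0.681, 0.732, -0.0], [0.732, -0.681, -0.0], [-0.0, -0.0, -1.0]]
ft_force: [0.2, -0.5, 0.0]
finger_gap: 0.448
gripper_force: 0.0
```

```bash
python3 - <<'E'
from h import *
import pickle
f=wrist(); pickle.dump(f,open("w2.pkl","wb"))
S=imaging.grab_frame("scene");pickle.dump(S,open("s2.pkl","wb"))
cv2.imwrite("pics/w2.png",f["pixels"]); o=get_obs(); print(o["position"],o["q"],o["eef_rot"][:,1] if hasattr(o["eef_rot"],"shape") else o["eef_rot"])
u=np.array([np.cos(.82),np.sin(.82),0])*.07
for s in(-1,0,1): print(proj(f,np.array([.603,.011,.235])+s*u))
print(proj(f,[.533,-.191,.074]))
E
```

```text
[0.60316062 0.01061806 0.29220391] [-1.09211861e-01  4.54087965e-01  1.17229379e+00 -3.26754979e-04
  1.51540423e+00  6.42022603e-01] [ 7.30859226e-01 -6.82528234e-01  4.05245246e-05]
[281.34189501 318.26157292]
[281.59861199 228.84843581]
[281.90094625 123.54704926]
[346.20794958 331.60783214]
```

View pics/w2.png

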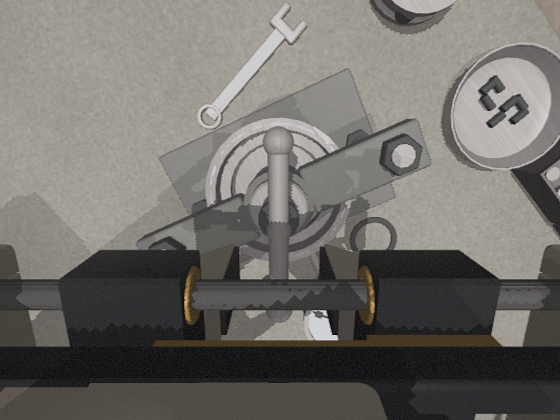

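The bar runs straight up the image (far ball at (278,140), predicted (282,139)), so the fingers straddle it squarely. First I'll touch the bar top with shut fingers to measure its height.

Emit:
{"op": "drive_tool", "data": {
  "deltas": [
    [[0, 0, 0, -0.128, 0, 0, 0], [0, 0, 0, -0.128, 0, 0, 0], [0, 0, 0, -0.128, 0, 0, 0], [0, 0, 0, 0, 0, 0, 0], [0, 0, 0, 0, 0, 0, 0], [0, 0, 0, -0.015, 0, 0, 0], [0, 0, 0, -0.015, 0, 0, 0], [0, 0, 0, -0.015, 0, 0, 0], [0, 0, 0, -0.015, 0, 0, 0], [0, 0, 0, 0, 0, 0, 0]]
  ],
  "squeeze": 5
}}

```text
time: 8.0
position: [0.6037, 0.0112, 0.2413]
eef_rot: [[0.683, 0.73, 0.003], [0.73, -0.683, -0.001], [0.002, 0.003, -1.0]]
ft_force: [-3.7, 0.1, 9.9]
finger_gap: 0.008
gripper_force: 5.1
```

```bash
python3 -c "
from h import *
o=get_obs();print(o['position'],o['ft_force'],o['finger_gap'])"
```

```text
[0.60369314 0.01121241 0.24126017] [-3.69464532  0.11652861  9.9106594 ] 0.00768475689868278
```

Bar top is at 0.2413, so the centre is at 0.2343 and the height about +3.3 mm, which puts the drop roughly 2.1 rad backward. Straddling the bar loosely and turning backward.

Emit:
{"op": "drive_tool", "data": {
  "deltas": [
    [[0.45, 0, 0, 0.125, 0, 0, 0], [0.45, 0, 0, 0, 0, 0, 0], [0.45, 0, 0, 0, 0, 0, 0], [0.45, 0, 0, 0, 0, 0, 0], [0.45, 0, 0, 0, 0, 0, 0], [0.45, 0, 0, -0.146, 0, 0, 0], [0.45, 0, 0, -0.146, 0, 0, 0], [0.19, 0, 0, 0, 0, 0, 0], [0.19, 0, 0, 0, 0, 0, 0], [0.19, 0, 0, 0, 0, 0, 0], [0.19, 0, 0, 0, 0, 0, 0], [0.19, 0, 0, 0, 0, 0, 0]]
  ]
}}

```text
time: 9.2
position: [0.6036, 0.0113, 0.2196]
eef_rot: [[0.683, 0.73, 0.001], [0.73, -0.683, -0.0], [0.001, 0.001, -1.0]]
ft_force: [0.3, -0.6, 0.5]
finger_gap: 0.192
gripper_force: 0.0
```

Emit:
{"op": "drive_tool", "data": {
  "deltas": [
    [[0.19, 0, 0, 0, 0, 0, 1], [0.19, 0, 0, 0, 0, 0, 1], [0.19, 0, 0, 0, 0, 0, 1], [0.19, 0, 0, 0, 0, 0, 1], [0.19, 0, 0, 0, 0, 0, 1], [0.19, 0, 0, 0, 0, 0, 1], [0.19, 0, 0, 0, 0, 0, 1], [0.19, 0, 0, 0, 0, 0, 1], [0.19, 0, 0, 0, 0, 0, 1], [0.19, 0, 0, 0, 0, 0, 1], [0.19, 0, 0, 0, 0, 0, 1], [0.19, 0, 0, 0, 0, 0, 1], [0.19, 0, 0, 0, 0, 0, 0]]
  ]
}}

```text
time: 10.5
position: [0.6016, 0.0124, 0.2196]
eef_rot: [[-0.436, 0.9, -0.003], [0.9, 0.436, 0.002], [0.003, -0.002, -1.0]]
ft_force: [-7.1, 3.0, 4.2]
finger_gap: 0.193
gripper_force: 4.4
```

```bash
cat > st.py <<'E'
from h import *
o=get_obs();R=np.array(o["eef_rot"]);print(o["time"],o['position'],o['ft_force'],o["wrist_torque"],o['finger_gap'],"yaw",np.arctan2(R[1,1],R[0,1]),"q6",o["q"][5])
E
python3 st.py
```

```text
10.5 [0.6015859  0.0123837  0.21957759] [-7.11656306  2.98147583  4.21915283] [ 0.39365313  1.12343626 -0.05377191] 0.19254116022417309 yaw 0.45124708308549505 q6 -0.5588799589773271
```

A side force shows the tool is about 2 mm off the axis. Shifting that way and continuing.

Emit:
{"op": "drive_tool", "data": {
  "deltas": [
    [[0.2, -0.018, 0.008, 0, 0, 0, 0], [0.2, 0, 0, 0, 0, 0, 1], [0.2, 0, 0, 0, 0, 0, 1], [0.2, 0, 0, 0, 0, 0, 1], [0.2, 0, 0, 0, 0, 0, 1], [0.2, 0, 0, 0, 0, 0, 0]]
  ]
}}

```text
time: 11.1
position: [0.6009, 0.0122, 0.2195]
eef_rot: [[-0.75, 0.661, 0.0], [0.661, 0.75, -0.0], [-0.0, -0.0, -1.0]]
ft_force: [-2.4, -0.1, 1.9]
finger_gap: 0.204
gripper_force: 1.9
```

```bash
python3 st.py
```

```text
11.1 [0.60090421 0.01215631 0.21950151] [-2.40003618 -0.10400797  1.92005123] [-0.09822439  0.37520666 -0.01248105] 0.20402038808894174 yaw 0.8486401516281125 q6 -0.9556985104859682
```

Emit:
{"op": "drive_tool", "data": {
  "deltas": [
    [[0.2, 0, 0, 0, 0, 0, 1], [0.2, 0, 0, 0, 0, 0, 1], [0.2, 0, 0, 0, 0, 0, 1], [0.2, 0, 0, 0, 0, 0, 1], [0.2, 0, 0, 0, 0, 0, 0]]
  ]
}}

```text
time: 11.6
position: [0.6007, 0.0116, 0.2195]
eef_rot: [[-0.948, 0.318, -0.001], [0.318, 0.948, -0.001], [0.0, -0.001, -1.0]]
ft_force: [-4.4, -3.2, 3.3]
finger_gap: 0.203
gripper_force: 3.0
```

```bash
python3 st.py
```

```text
11.6 [0.60066417 0.01155034 0.21950125] [-4.38547164 -3.20098338  3.27626697] [-0.44050249  0.50394705 -0.11341367] 0.20347866703799747 yaw 1.2472849831050132 q6 -1.3546117127237676
```

Emit:
{"op": "drive_tool", "data": {
  "deltas": [
    [[0.2, -0.008, -0.007, 0, 0, 0, 0], [0.2, 0, 0, 0, 0, 0, 1], [0.2, 0, 0, 0, 0, 0, 1], [0.2, 0, 0, 0, 0, 0, 1], [0.2, 0, 0, 0, 0, 0, 0]]
  ]
}}

```text
time: 12.1
position: [0.6005, 0.0111, 0.2188]
eef_rot: [[-1.0, 0.024, 0.001], [0.024, 1.0, -0.0], [-0.001, -0.0, -1.0]]
ft_force: [-1.4, -0.9, 0.1]
finger_gap: 0.199
gripper_force: 0.7
```

```bash
python3 st.py
```

```text
12.1 [0.60051496 0.01109508 0.21880093] [-1.42929242 -0.93579091  0.13515707] [-0.13529747 -0.05846828 -0.0497696 ] 0.19933185771051082 yaw 1.5467602703819465 q6 -1.655672275728878
```

Emit:
{"op": "drive_tool", "data": {
  "deltas": [
    [[0.2, 0, 0, 0, 0, 0, 1], [0.2, 0, 0, 0, 0, 0, 1], [0.2, 0, 0, 0, 0, 0, 1], [0.2, 0, 0, 0, 0, 0, 0]]
  ]
}}

```text
time: 12.5
position: [0.6004, 0.0108, 0.219]
eef_rot: [[-0.963, -0.271, 0.0], [-0.271, 0.963, -0.001], [-0.0, -0.001, -1.0]]
ft_force: [-0.9, -4.1, 1.9]
finger_gap: 0.2
gripper_force: 1.7
```

```bash
python3 st.py
```

```text
12.5 [0.60039549 0.01079506 0.21903316] [-0.85263167 -4.10287201  1.9326155 ] [-0.40654423  0.11493964 -0.01597878] 0.19987178170999875 yaw 1.844939365623433 q6 -1.953925111631398
```

Forces fell off and z stepped at yaw ≈1.5, so it may have dropped. Probing the bar height again.

Emit:
{"op": "drive_tool", "data": {
  "deltas": [
    [[0.45, 0, 0, 0, 0, 0, 0], [0.45, 0, 0, 0, 0, 0, 0], [0.45, 0, 0, 0, 0, 0, 0], [0.45, 0, 0, 0.15, 0, 0, 0], [0.45, 0, 0, 0.15, 0, 0, 0], [0, 0, 0, 0, 0, 0, 0], [0, 0, 0, 0, 0, 0, 0], [0, 0, 0, 0, 0, 0, 0], [0, 0, 0, 0, 0, 0, 0], [0, 0, 0, 0, 0, 0, 0], [0, 0, 0, -0.1, 0, 0, 0], [0, 0, 0, -0.015, 0, 0, 0], [0, 0, 0, -0.015, 0, 0, 0], [0, 0, 0, 0, 0, 0, 0]]
  ]
}}

```text
time: 13.9
position: [0.6001, 0.0114, 0.2391]
eef_rot: [[-0.962, -0.274, -0.001], [-0.274, 0.962, 0.0], [0.001, 0.0, -1.0]]
ft_force: [-0.2, 0.4, 0.4]
finger_gap: 0.005
gripper_force: 0.0
```

Emit:
{"op": "drive_tool", "data": {
  "deltas": [
    [[0, 0, 0, -0.01, 0, 0, 0], [0, 0, 0, -0.01, 0, 0, 0], [0, 0, 0, -0.01, 0, 0, 0], [0, 0, 0, 0, 0, 0, 0]]
  ]
}}

```text
time: 14.3
position: [0.6006, 0.0114, 0.2381]
eef_rot: [[-0.962, -0.274, 0.003], [-0.274, 0.962, -0.0], [-0.003, -0.001, -1.0]]
ft_force: [-3.9, 0.8, 11.6]
finger_gap: 0.006
gripper_force: 5.5
```

```bash
python3 st.py
```

```text
14.3 [0.6005553  0.0114014  0.23814453] [-3.91650333  0.80226213 11.63564855] [0.2425315  0.53793758 0.0152561 ] 0.005633686792750218 yaw 1.8481027412051194 q6 -1.9566529260916425
```

Dropped: bar top 0.2381 means height ≈0 and the total backward turn ≈2.3 rad. Re-straddling lower and turning forward.

Emit:
{"op": "drive_tool", "data": {
  "deltas": [
    [[0.45, 0, 0, 0.15, 0, 0, 0], [0.45, 0, 0, 0, 0, 0, -1], [0.45, 0, 0, 0, 0, 0, -1], [0.45, 0, 0, 0, 0, 0, 0], [0.45, 0, 0, 0, 0, 0, 0], [0.45, 0, 0, -0.171, 0, 0, 0], [0.45, 0, 0, -0.171, 0, 0, 0], [0.19, 0, 0, 0, 0, 0, 0], [0.19, 0, 0, 0, 0, 0, 0], [0.19, 0, 0, 0, 0, 0, 0], [0.19, 0, 0, 0, 0, 0, 0]]
  ]
}}

```text
time: 15.4
position: [0.6008, 0.0113, 0.2139]
eef_rot: [[-0.997, -0.078, 0.002], [-0.078, 0.997, -0.0], [-0.002, -0.0, -1.0]]
ft_force: [0.0, 0.1, 0.7]
finger_gap: 0.197
gripper_force: 0.0
```

```bash
python3 st.py
```

```text
15.4 [0.60079572 0.01134957 0.21389937] [0.01257664 0.11756664 0.70828188] [ 0.13048429 -0.10308513 -0.00260821] 0.1974471651599251 yaw 1.6484007180056346 q6 -1.7570660944099559
```

Emit:
{"op": "drive_tool", "data": {
  "deltas": [
    [[0.19, 0, 0, 0, 0, 0, -1], [0.19, 0, 0, 0, 0, 0, -1], [0.19, 0, 0, 0, 0, 0, -1], [0.19, 0, 0, 0, 0, 0, -1], [0.19, 0, 0, 0, 0, 0, -1], [0.19, 0, 0, 0, 0, 0, -1], [0.19, 0, 0, 0, 0, 0, -1], [0.19, 0, 0, 0, 0, 0, -1], [0.19, 0, 0, 0, 0, 0, -1], [0.19, 0, 0, 0, 0, 0, -1], [0.19, 0, 0, 0, 0, 0, -1], [0.19, 0, 0, 0, 0, 0, -1], [0.19, 0, 0, 0, 0, 0, -1], [0.19, 0, 0, 0, 0, 0, -1], [0.19, 0, 0, 0, 0, 0, -1]]
  ]
}}

```text
time: 16.9
position: [0.6013, 0.0113, 0.2131]
eef_rot: [[-0.144, 0.99, 0.003], [0.99, 0.144, -0.0], [-0.001, 0.003, -1.0]]
ft_force: [4.1, -1.1, -4.0]
finger_gap: 0.189
gripper_force: 3.6
```

```bash
python3 st.py
```

```text
16.9 [0.60130895 0.01128756 0.21311527] [ 4.1049847  -1.08749211 -3.98201051] [-0.01723223 -0.74979154  0.07043487] 0.18889146817185926 yaw 0.14422954679880456 q6 -0.2528727940954996
```

Emit:
{"op": "drive_tool", "data": {
  "deltas": [
    [[0.19, 0, 0, -0.0007, 0, 0, -1], [0.19, 0, 0, -0.0007, 0, 0, -1], [0.19, 0, 0, -0.0007, 0, 0, -1], [0.19, 0, 0, -0.0007, 0, 0, -1], [0.19, 0, 0, -0.0007, 0, 0, -1], [0.19, 0, 0, -0.0007, 0, 0, -1], [0.19, 0, 0, -0.0007, 0, 0, -1], [0.19, 0, 0, -0.0007, 0, 0, -1], [0.19, 0, 0, -0.0007, 0, 0, -1], [0.19, 0, 0, -0.0007, 0, 0, -1], [0.19, 0, 0, -0.0007, 0, 0, -1], [0.19, 0, 0, -0.0007, 0, 0, -1], [0.19, 0, 0, -0.0007, 0, 0, -1], [0.19, 0, 0, -0.0007, 0, 0, -1], [0.19, 0, 0, -0.0007, 0, 0, -1]]
  ]
}}

```text
time: 18.4
position: [0.6018, 0.0107, 0.2122]
eef_rot: [[0.977, 0.213, 0.004], [0.213, -0.977, -0.001], [0.004, 0.002, -1.0]]
ft_force: [5.6, -0.7, -2.2]
finger_gap: 0.188
gripper_force: 2.9
```

Emit:
{"op": "drive_tool", "data": {
  "deltas": [
    [[0.19, 0, 0, -0.0007, 0, 0, -1], [0.19, 0, 0, -0.0007, 0, 0, -1], [0.19, 0, 0, -0.0007, 0, 0, -1], [0.19, 0, 0, -0.0007, 0, 0, -1], [0.19, 0, 0, -0.0007, 0, 0, -1], [0.19, 0, 0, -0.0007, 0, 0, -1], [0.19, 0, 0, -0.0007, 0, 0, -1], [0.19, 0, 0, -0.0007, 0, 0, -1], [0.19, 0, 0, -0.0007, 0, 0, -1], [0.19, 0, 0, -0.0007, 0, 0, -1], [0.19, 0, 0, -0.0007, 0, 0, -1], [0.19, 0, 0, -0.0007, 0, 0, -1], [0.19, 0, 0, -0.0007, 0, 0, -1], [0.19, 0, 0, -0.0007, 0, 0, -1], [0.19, 0, 0, 0, 0, 0, 0]]
  ]
}}

```text
time: 19.9
position: [0.6013, 0.011, 0.2111]
eef_rot: [[0.379, -0.925, 0.003], [-0.925, -0.379, -0.001], [0.002, -0.002, -1.0]]
ft_force: [2.3, -1.0, 0.1]
finger_gap: 0.189
gripper_force: 1.5
```

```bash
python3 st.py
```

```text
19.9 [0.60129302 0.01099133 0.21112191] [ 2.32585326 -0.9776611   0.06103526] [ 0.11934708 -0.46504546 -0.00601911] 0.18920037113573726 yaw -2.752880139065352 q6 2.6440308892506326
```

Emit:
{"op": "drive_tool", "data": {
  "deltas": [
    [[0.45, 0, 0, 0, 0, 0, 0], [0.45, 0, 0, 0, 0, 0, 0], [0.45, 0, 0, 0, 0, 0, 0], [0.45, 0, 0, 0.183, 0, 0, 0], [0.45, 0, 0, 0.183, 0, 0, 0], [0.45, 0, 0, 0, 0, 0, 1], [0.45, 0, 0, 0, 0, 0, 1], [0.45, 0, 0, 0, 0, 0, 1], [0.45, 0, 0, 0, 0, 0, 1], [0.45, 0, 0, 0, 0, 0, 1], [0.45, 0, 0, 0, 0, 0, 1], [0.45, 0, 0, 0, 0, 0, 1], [0.45, 0, 0, 0, 0, 0, 1], [0.45, 0, 0, 0, 0, 0, 1], [0.45, 0, 0, 0, 0, 0, 1], [0.45, 0, 0, 0, 0, 0, 1], [0.45, 0, 0, 0, 0, 0, 1], [0.45, 0, 0, 0, 0, 0, 1]]
  ]
}}

```text
time: 21.7
position: [0.6, 0.0116, 0.2542]
eef_rot: [[0.992, 0.124, -0.0], [0.124, -0.992, 0.0], [-0.0, -0.0, -1.0]]
ft_force: [0.1, 0.2, 0.9]
finger_gap: 0.452
gripper_force: 0.0
```

Emit:
{"op": "drive_tool", "data": {
  "deltas": [
    [[0.45, 0, 0, 0, 0, 0, 1], [0.45, 0, 0, 0, 0, 0, 1], [0.45, 0, 0, 0, 0, 0, 1], [0.45, 0, 0, 0, 0, 0, 1], [0.45, 0, 0, 0, 0, 0, 1], [0.45, 0, 0, 0, 0, 0, 1], [0.45, 0, 0, 0, 0, 0, 1], [0.45, 0, 0, 0, 0, 0, 1], [0.45, 0, 0, 0, 0, 0, 1], [0.45, 0, 0, 0, 0, 0, 1], [0.45, 0, 0, 0, 0, 0, 1], [0.45, 0, 0, 0, 0, 0, 1], [0.45, 0, 0, 0, 0, 0, 1], [0.45, 0, 0, 0, 0, 0, 1], [0.45, 0, 0, 0, 0, 0, 1], [0.45, 0, 0, 0, 0, 0, 1], [0.45, 0, 0, 0, 0, 0, 1], [0.45, 0, 0, 0, 0, 0, 1], [0.45, 0, 0, 0, 0, 0, 1], [0.45, 0, 0, 0, 0, 0, 1]]
  ]
}}

```text
time: 23.7
position: [0.6, 0.0115, 0.2541]
eef_rot: [[-0.525, 0.851, -0.0], [0.851, 0.525, 0.0], [0.0, -0.0, -1.0]]
ft_force: [0.4, -0.4, -0.8]
finger_gap: 0.449
gripper_force: 0.0
```

```bash
python3 st.py; python3 - <<'E'
from h import *
f=wrist();cv2.imwrite("pics/w3.png",f["pixels"][100:330,180:380].repeat(2,0).repeat(2,1))
E
```

```text
23.7 [0.60001159 0.01153849 0.2541486 ] [ 0.40894642 -0.38523806 -0.79615925] [ 0.00644372 -0.1316026   0.04815621] 0.44908765146020946 yaw 0.5531740781866359 q6 -0.6616592363820418
```

View pics/w3.png

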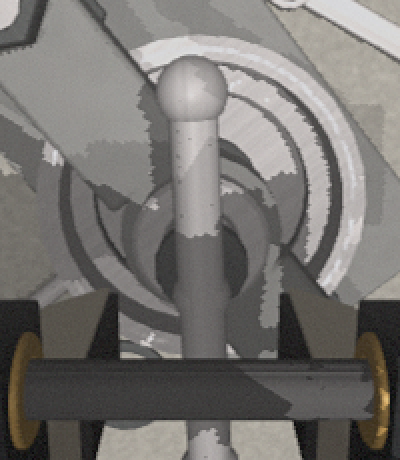

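The bar is aligned within ~0.05 rad and centred between the fingers, the far ball at crop (192,88). About 2.45 rad forward remain. Lowering, turning loosely.

Emit:
{"op": "drive_tool", "data": {
  "deltas": [
    [[0.45, 0, 0, -0.19, 0, 0, 0], [0.45, 0, 0, -0.19, 0, 0, 0], [0.19, 0, 0, 0, 0, 0, 0], [0.19, 0, 0, 0, 0, 0, 0], [0.19, 0, 0, 0, 0, 0, 0], [0.19, 0, 0, 0, 0, 0, 0], [0.19, 0, 0, 0, 0, 0, 0]]
  ]
}}

```text
time: 24.45
position: [0.6006, 0.0114, 0.2095]
eef_rot: [[-0.521, 0.854, 0.002], [0.854, 0.521, -0.0], [-0.001, 0.001, -1.0]]
ft_force: [0.4, 0.3, -0.1]
finger_gap: 0.196
gripper_force: 0.0
```

Emit:
{"op": "drive_tool", "data": {
  "deltas": [
    [[0.19, 0, 0, 0, 0, 0, -1], [0.19, 0, 0, 0, 0, 0, -1], [0.19, 0, 0, 0, 0, 0, -1], [0.19, 0, 0, 0, 0, 0, -1], [0.19, 0, 0, 0, 0, 0, -1], [0.19, 0, 0, 0, 0, 0, -1], [0.19, 0, 0, 0, 0, 0, -1], [0.19, 0, 0, 0, 0, 0, -1], [0.19, 0, 0, 0, 0, 0, -1], [0.19, 0, 0, 0, 0, 0, -1], [0.19, 0, 0, 0, 0, 0, -1], [0.19, 0, 0, 0, 0, 0, -1]]
  ]
}}

```text
time: 25.65
position: [0.602, 0.0117, 0.2091]
eef_rot: [[0.61, 0.792, 0.005], [0.792, -0.61, 0.0], [0.003, 0.003, -1.0]]
ft_force: [6.4, 0.4, -2.5]
finger_gap: 0.194
gripper_force: 3.3
```

Emit:
{"op": "drive_tool", "data": {
  "deltas": [
    [[0.19, 0, 0, 0, 0, 0, -1], [0.19, 0, 0, 0, 0, 0, -1], [0.19, 0, 0, 0, 0, 0, -1], [0.19, 0, 0, 0, 0, 0, -1], [0.19, 0, 0, 0, 0, 0, -1], [0.19, 0, 0, 0, 0, 0, -1], [0.19, 0, 0, 0, 0, 0, -1], [0.19, 0, 0, 0, 0, 0, -1], [0.19, 0, 0, 0, 0, 0, -1], [0.19, 0, 0, 0, 0, 0, -1], [0.19, 0, 0, 0, 0, 0, -1], [0.19, 0, 0, 0, 0, 0, -1], [0.19, 0, 0, 0, 0, 0, 0]]
  ]
}}

```text
time: 26.95
position: [0.6008, 0.0108, 0.209]
eef_rot: [[0.96, -0.279, 0.002], [-0.279, -0.96, -0.001], [0.002, 0.001, -1.0]]
ft_force: [1.3, -2.6, 0.6]
finger_gap: 0.192
gripper_force: 1.3
```

```bash
python3 st.py
```

```text
26.95 [0.60084231 0.01081814 0.20899874] [ 1.3248169  -2.64394179  0.64994992] [-0.31770071 -0.1950687   0.05767878] 0.19209692428493205 yaw -1.8531844151479833 q6 1.744352627308897
```

Checking the height by touch before the final grip.

Emit:
{"op": "drive_tool", "data": {
  "deltas": [
    [[0.45, 0, 0, 0, 0, 0, 0], [0.45, 0, 0, 0, 0, 0, 0], [0.45, 0, 0, 0, 0, 0, 0], [0.45, 0, 0, 0.171, 0, 0, 0], [0.45, 0, 0, 0.171, 0, 0, 0], [0, 0, 0, 0, 0, 0, 0], [0, 0, 0, 0, 0, 0, 0], [0, 0, 0, 0, 0, 0, 0], [0, 0, 0, 0, 0, 0, 0], [0, 0, 0, 0, 0, 0, 0], [0, 0, 0, -0.1125, 0, 0, 0], [0, 0, 0, -0.015, 0, 0, 0], [0, 0, 0, -0.015, 0, 0, 0], [0, 0, 0, -0.015, 0, 0, 0], [0, 0, 0, 0, 0, 0, 0]]
  ]
}}

```text
time: 28.45
position: [0.6001, 0.0114, 0.2331]
eef_rot: [[0.961, -0.277, 0.002], [-0.277, -0.961, -0.0], [0.002, 0.0, -1.0]]
ft_force: [-4.8, -0.1, 12.1]
finger_gap: 0.008
gripper_force: 5.9
```

```bash
python3 st.py
```

```text
28.45 [0.60009897 0.01140367 0.23309534] [-4.80834022 -0.10908874 12.12875741] [ 0.02330821  0.87358641 -0.01362113] 0.007891355524370815 yaw -1.851845183993378 q6 1.7434550519349947
```

Height is −4.9 mm, as wanted. Taking the final grip.

Emit:
{"op": "drive_tool", "data": {
  "deltas": [
    [[0.45, 0, 0, 0.16, 0, 0, 0], [0.45, 0, 0, 0, 0, 0, 0.7], [0.45, 0, 0, 0, 0, 0, 0.7], [0.45, 0, 0, 0, 0, 0, 0], [0.45, 0, 0, 0, 0, 0, 0], [0.45, 0, 0, -0.1725, 0, 0, 0], [0.45, 0, 0, -0.1725, 0, 0, 0], [0, 0, 0, 0, 0, 0, 0], [0, 0, 0, 0, 0, 0, 0], [0, 0, 0, 0, 0, 0, 0], [0, 0, 0, 0, 0, 0, 0], [0, 0, 0, 0, 0, 0, 0], [0, 0, 0, 0, 0, 0, 0], [0, 0, 0, 0, 0, 0, 0]]
  ],
  "squeeze": 15
}}

```text
time: 29.85
position: [0.6007, 0.0107, 0.2095]
eef_rot: [[0.99, -0.141, 0.002], [-0.141, -0.99, -0.001], [0.002, 0.001, -1.0]]
ft_force: [-0.7, -5.9, 6.0]
finger_gap: 0.146
gripper_force: 14.8
```

```bash
python3 st.py; python3 - <<'E'
from h import *
a=imaging.grab_frame("top")["pixels"][140:245,225:365];b=imaging.grab_frame("scene")["pixels"][175:310,200:370]
cv2.imwrite("pics/end.png",np.hstack([cv2.resize(a,(400,300)),cv2.resize(b,(378,300))]))
E
```

```text
29.85 [0.60069081 0.01067724 0.20954296] [-0.7261468  -5.89606803  6.04745431] [-0.75593909  0.09165695  0.0046643 ] 0.14640906673988957 yaw -1.7124121877266505 q6 1.6035573846984799
```

View pics/end.png

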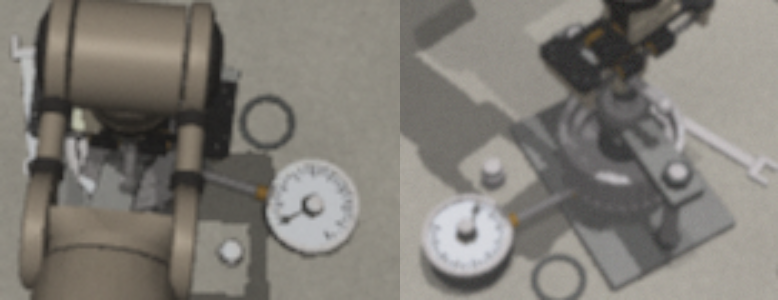

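The gauge shows a single pointer line, so the paddle sits on zero at (285,218). The fingers grip the T-bar with the gap at 13.5 mm and 14.8 N, and the ring, socket and wrench are in place. Handing in.

```bash
python3 -c "
from workcell import finish_job
print(finish_job())"
```

```text
the job is handed in; nothing more can be done
None
```

I handed in the job at about 30 s: the peak pointer is at its zero stop, and the screw's thread dropped in and was then turned forward one turn (measured 4.9 mm below the drop). The T-handle is still gripped at about 15 N, and the ring, socket and wrench looked undisturbed in the last picture; the hand-in returned no verdict.

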